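Load the weight cradle and hang it on the spring balance

ROBOT

A 6-joint arm with a two-finger parallel gripper is mounted at the origin on a cart in front of the work surface, level with it; the furniture and walls round the work are solid. World frame = base frame: x ahead of the robot, y to its left, z up, the work surface at z = 0. Lengths are in mm, angles in rad, forces in N, time in s.
With the tool pointing down it reaches from about 325 to 900 mm from the base axis. Payload 6.1 kg.
Tool frame: the origin (TCP) lies midway between the tips of the shut fingers; the grasp point (between the pads) lies bot.grasp_offset behind it (bot.grasp_offset is the distance from the TCP to the grasp point, in mm); z points along the fingers, y is the line along which they close (so a half turn about z gives the same grasp; the last joint's range is limited). The gripper opens to 85 mm and grips with 20 to 120 N. Pads are 22 mm wide; open, the fingers measure 114 mm over their backs; the gripper's body (76 mm by 85 mm) begins 54 mm behind the grasp point. The pads swing forward as they close: fully open they stand 13 mm farther back than shut.
Start: joints at [1.127, 0.22, 1.526, -0, 1.395, -0.126], TCP at [195.297, 593.696, 231.3] pointing down, gripper open.
Joint ranges: [-2.98, 2.98], [-0.91, 2.08], [0.09, 2.57], [-1.24, 4.39], [0.2, 2.65], [-2.68, 2.68]. Speed limits (rad/s): [2.57, 2.57, 3.01, 3.14, 3.14, 3.14].

INTERFACE

Orientations are given as a rotation vector (axis times angle).
In Python, from plant import bot gives the robot as it stands. The module is installed in compiled form; this text tells all that it offers.
- The arm moves only by the shell command python3 -m inch 'ROWS' [OPENING]. ROWS is JSON, a list of rows, each a list of 4 numbers: the shift along the tool's x, y, z in cm, then the turn about the tool's z in degrees. In form: [[x, y, z, yaw], ...]. A call has exactly 10 rows; each row shifts and turns the commanded pose from where the row before left it, along the tool's axes as they then stand; what a row does not reach is not made up. A row lasts 1/12 s, in which the tool goes at most 41.7 mm and 7.16 degrees, less where a joint would pass 70% of its speed; a pose out of reach is approached as far as the arm can. A call is refused whole if a number of a shift passes 4.17 or a number of a turn 7.16, either way. A call with a gripper value outside its range is refused whole. OPENING is the opening, from -1 (shut) to 1 (fully open), so that 0 is half open, set as the call begins (- or left out, the last holds). The fingers move at their own pace and stop on an object; the grip force is fixed at half the most. Time passes only in rows, so rows that do not move let the fingers close, or fill a call up. It gives the time, the measured TCP pose, the force, the opening and the grip force at its end, in the units of the state.
- bot.state(): the state, without advancing time (a new reading comes with each control period).
- bot.capture(name): name is "scene" or "top" or "wrist"; returns a dict with "pixels" (420x560x3 uint8, red, green, blue), "range_z" (420x560 float32, mm along the optical axis (not along the pixel's ray), 0 where there is no reading), "mtx" (3x3 intrinsics, pixels), "world_from_camera" (4x4, takes a point from camera to world coordinates). Camera axes: x right, y down, z forward; pixel columns grow to the right and rows downward; lengths in mm; the calibration is good to about 2 mm. The wrist camera is an equidistant fisheye: a pixel r from the principal point sees the ray r / f radians off the axis. A picture is of the moment at which its call begins.
- bot.finish_job(): hands the job in; it is judged then, once.
The state is a dict: "t": time; "joint_positions": joint angles; "joint_vel": joint speeds; "joint_efforts": joint torques, N m; "ee_pos": TCP position; "ee_rot": TCP orientation; "ft_force": force on the tool from outside, world axes, zero at the start; "moment": the same for the moment, N m; "opening": opening from 0.0 (shut) to 1.0 (fully open); "grip_force": force on a finger pad.
Only numpy, scipy, OpenCV 4.12 (cv2) and the standard library are available. Lean on these libraries where they do the work, as an engineer would, in place of code of your own. Each camera call takes 0.05 s, during which the arm holds its last target. There are 200 camera calls.

TASK

Check the spring balance with its dead load: on the weight cradle's floor, stack the three slab weights flat in order of size, the largest at the bottom and the smallest on top, each centred and lined up lengthwise with the cradle so that nothing overhangs what it lies on. Then raise the cradle's bail upright over the stack and hang the loaded cradle by the bail's cross rod in the two seats of the twin hook, its grip sleeve between the prongs, so that it hangs free of the bench, level and still. Do not shift the other things on the bench.

Things in the scene. Friction and masses are not known exactly. Their poses are not given: they have to be found in the camera images.
- slab_large_mid (a point): centre (half-way up) of the large slab weight: a flat dark grey metal bar 60 mm wide (its x), 112 mm long (its y) and 18 mm thick (its z), about 320 g, with a finger groove along each long side; it lies flat on the bench with its top and underside alike, so it can be gripped across its 60 mm width
- slab_medium_mid (a point): centre (half-way up) of the medium slab weight: a flat dark grey metal bar 44 mm wide (its x), 88 mm long (its y) and 18 mm thick (its z), about 190 g, with a finger groove along each long side; it lies flat on the bench with its top and underside alike, so it can be gripped across its 44 mm width
- slab_small_mid (a point): centre (half-way up) of the small slab weight: a flat dark grey metal bar 30 mm wide (its x), 64 mm long (its y) and 18 mm thick (its z), about 100 g, with a finger groove along each long side; it lies flat on the bench with its top and underside alike, so it can be gripped across its 30 mm width
- cradle: loose weight cradle, 275 g: light grey bent strip, floor 4 mm thick, 76 mm wide (x), 128 mm long (y) between two upright ears at y = -66 and +66 mm (4 mm thick, 85 mm high, 60 mm wide at the foot, 30 mm above); open along the long sides. Origin: middle of the floor's underside, z up. Its bail, a U of 8 mm rod outside the ears (155 mm overall), swings on a line parallel to y, 70 mm above the origin
- bail (a joint): angle of the cradle's bail, rad: 0 = lying down on its stop pins on the cradle's +x side (17 degrees below level), 1.87 = straight up over the cradle, 3.6 = down on the other side; swings with light friction and falls back when let go
- bail_bar (a point): middle of the bail's cross rod (8 mm diameter, parallel to the cradle's y, bare and straight at 27 to 58 mm either side); round its middle a stiffly turning grip sleeve, 18 mm in diameter and 54 mm long. 140 mm from the hinge line: lying down 134 mm to +x of the cradle's origin and 29 mm above the bench; straight up it is 210 mm above the cradle's underside
- hook_seat (a point): middle between the two seats of the twin hook, level with the underside of a hung rod, 248 mm above the bench unloaded. Two 10 mm round prongs at y = -46 and +46 mm, nothing between or above them, reach to -x; each has a V-shaped seat round this point, sides sloping 30 degrees, and an upturned nose at x = -28 mm, 23 mm high; behind the seat the prong climbs 19 mm by x = +40 mm and runs to a crossbeam at x = +109 mm
- yoke (a joint): how far the twin hook has sunk on its spring, m: 0 unloaded, about 0.002 with the empty cradle, 0.010 with the cradle and all three weights; at most 0.022
- stand: spring balance stand, fixed: column 44 mm wide, 312 mm high, 150 mm behind the hook seats (+x), on a foot 12 mm high that reaches under them to x = -55 mm. Origin on the bench right under the hook seats; x points from the hook's noses to the column, z up
- loupe: black folding loupe, 34x44x21 mm; does not belong to the job. Origin at the middle of its underside
- dust_brush: wooden dust brush lying down, 17x150x17 mm; does not belong to the job. Origin at the middle of its underside
- tape_roll: roll of masking tape lying flat, diameter 87, 19 mm high; does not belong to the job. Origin at the middle of its underside
- vial_1: screw-cap sample vial standing upright, diameter 26, 52 mm high; does not belong to the job. Origin at the middle of its underside
- vial_2: another such vial; does not belong to the job. Origin at the middle of its underside
- sample_bush: stepped round turned part standing upright, diameter 24, 22 mm high; does not belong to the job. Origin at the middle of its underside
There are look-alikes about, which are no part of the job. Leave any blue look-alike of the part that bears slab_small_mid alone.

How it is judged:
By the outcome, as a careful person would: the job done as asked, in the order asked, and still so for the second after the job is handed in, with the robot touching nothing.
It also fails if it takes over 72 s, if anything falls off the work surface, if the arm or the gripper's body presses on something with over 40 N, if the wrist force passes 120 N, or if a joint passes its speed limit or range.

## Working session

There is one attempt and no reset: what is moved stays moved. The work goes in short steps, Python scripts to look and compute and a shell command to move; the robot and the scene stay as the last step left them, time stands still between calls to the robot, and variables do not carry over. Pictures are saved under pics/ and viewed, at most 13 in all, crops included, and the job is handed in when it is done.

```bash
mkdir -p pics; ls; cat > h.py <<'E'
import numpy as np,cv2
from plant import bot
from scipy.spatial.transform import Rotation as R
def cap(n,f=None):
    c=bot.capture(n)
    np.savez('pics/%s.npz'%(f or n),**c)
    if f: cv2.imwrite('pics/%s.png'%f,c['pixels'][:,:,::-1])
    return c
def cloud(c):
    d=c['range_z'];K=c['mtx'];v,u=np.mgrid[:d.shape[0],:d.shape[1]]
    p=np.stack([(u-K[0,2])/K[0,0]*d,(v-K[1,2])/K[1,1]*d,d],-1)
    T=c['world_from_camera'];return p@T[:3,:3].T+T[:3,3]
def rect(xy):
    (c,s,a)=cv2.minAreaRect(xy.astype(np.float32)); return np.round(c,1),np.round(s,1),round(a,1)
E
python3 - <<'E'
from h import *
s=bot.state();print(s['t'],s['ee_pos'],R.from_rotvec(s['ee_rot']).as_matrix().round(3),s['opening'],bot.grasp_offset)
for n in('top','scene'):
    c=cap(n,n+'1');print(c['mtx'],c['world_from_camera'].round(3))
E
```

```text
pics
0.0 [195.03386301 593.15138142 230.19692506] [[-0.95   0.312 -0.001]
 [ 0.312  0.95  -0.002]
 [ 0.    -0.002 -1.   ]] 1.0005543093744529 18.700000000000003
[[438.60614947   0.         280.6877979 ]
 [  0.         438.60614947 208.32266431]
 [  0.           0.           1.        ]] [[-2.000000e-03 -9.910000e-01  1.360000e-01  4.268070e+02]
 [-1.000000e+00  4.000000e-03  1.400000e-02  1.790000e-01]
 [-1.400000e-02 -1.360000e-01 -9.910000e-01  1.268802e+03]
 [ 0.000000e+00  0.000000e+00  0.000000e+00  1.000000e+00]]
[[463.13867991   0.         278.83956582]
 [  0.         463.13867991 212.40114967]
 [  0.           0.           1.        ]] [[ 6.14000e-01 -5.11000e-01  6.01000e-01 -4.37900e+01]
 [-7.89000e-01 -3.97000e-01  4.68000e-01 -4.97930e+02]
 [-0.00000e+00 -7.62000e-01 -6.47000e-01  8.29966e+02]
 [ 0.00000e+00  0.00000e+00  0.00000e+00  1.00000e+00]]
```

View pics/top1.png

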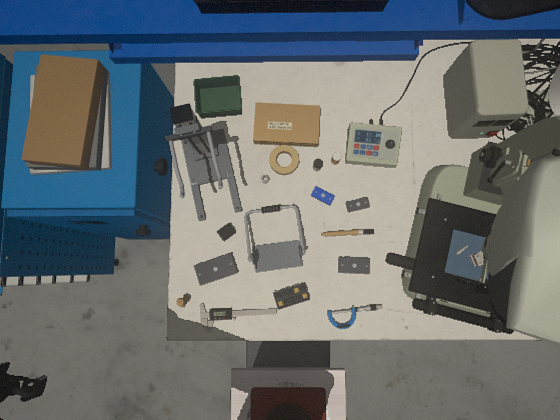

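View pics/scene1.png

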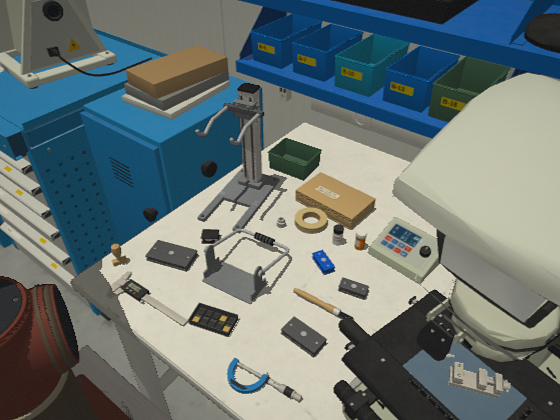

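The top view shows the large slab at (216,268), the medium at (354,265), the small at (357,204) and the blue decoy at (322,196). The cradle is at (277,255) with its bail sleeve at (268,209), and the stand is at (207,160), its prongs pointing down the image. The scene view agrees.

```bash
python3 - <<'E'
from h import *
T=dict(np.load('pics/top1.npz'));P=cloud(T);px=T['pixels'].astype(int)
def box(u0,u1,v0,v1): m=np.zeros(px.shape[:2],bool);m[v0:v1,u0:u1]=1;return m
g=px.max(2)
for n,b in dict(large=(188,244,248,290),med=(334,374,252,278),small=(342,374,194,214),blue=(308,338,184,206)).items():
    m=box(*b)&(P[...,2]>11)&(P[...,2]<26)
    q=P[m]; print(n,m.sum(),rect(q[:,:2]),np.median(q[:,2]).round(1))
    if 1:
      m2=(box(*b)&(g<140)).astype(np.uint8); 
      cs,_=cv2.findContours(m2,cv2.RETR_EXTERNAL,cv2.CHAIN_APPROX_NONE);c=max(cs,key=cv2.contourArea);m3=np.zeros_like(m2);cv2.drawContours(m3,[c],-1,1,-1)
      K=T['mtx'];W=T['world_from_camera'];v,u=np.nonzero(m3);r=np.stack([(u-K[0,2])/K[0,0],(v-K[1,2])/K[1,1],u*0+1],-1)@W[:3,:3].T
      q=W[:3,3]+r*((18-W[2,3])/r[:,2])[:,None];print('   ray',rect(q[:,:2]))
print('cradle floor')
m=box(240,312,235,278); 
for a,b in((1,9),(60,95),):
    q=P[m&(P[...,2]>a)&(P[...,2]<b)];print(a,len(q),rect(q[:,:2]))
q=P[box(240,312,195,278)&(P[...,2]>55)&(P[...,2]<100)];print(q.round().tolist()[::6])
m=box(256,290,202,217)&(P[...,2]>15)&(g<90);q=P[m];print('sleeve',len(q),rect(q[:,:2]),q[:,2].max())
m=box(166,250,120,225)&(P[...,2]>200);q=P[m];print('stand hi',len(q),rect(q[:,:2]))
for lo,hi in((200,260),(260,290),(290,330)):
    q=P[box(160,250,95,225)&(P[...,2]>lo)&(P[...,2]<hi)];print(lo,len(q),q.min(0).round(),q.max(0).round())
np.save('pics/P.npy',P)
E
```

```text
large 841 (array([426.8, 205. ]), array([ 60.4, 112.4]), 18.7) 17.0
   ray (array([428. , 201.8]), array([ 62.6, 116.3]), 18.3)
med 486 (array([ 435.9, -187.9]), array([87.6, 43.9]), 87.0) 17.1
   ray (array([ 437.8, -187.2]), array([87.5, 47.5]), 88.3)
small 231 (array([ 610.8, -203.2]), array([29.7, 63.4]), 12.9) 17.4
   ray (array([ 610.4, -202.5]), array([33.6, 67.2]), 13.1)
blue 226 (array([ 637.3, -102.2]), array([63.2, 30.3]), 62.8) 16.9
   ray (array([622.4, -96.1]), array([60.5,  3.7]), 64.0)
cradle floor
1 1305 (array([463.2,  33.4]), array([205. , 120.2]), 89.8)
60 152 (array([479.4,  31.1]), array([ 59.9, 156.2]), 7.4)
[[533.0, -33.0, 55.0], [522.0, -33.0, 56.0], [519.0, -39.0, 61.0], [513.0, -38.0, 61.0], [510.0, -41.0, 61.0], [507.0, -41.0, 63.0], [503.0, 110.0, 60.0], [500.0, 111.0, 57.0], [497.0, 110.0, 62.0], [494.0, 110.0, 58.0], [491.0, 110.0, 60.0], [489.0, 110.0, 58.0], [486.0, 110.0, 58.0], [485.0, -41.0, 67.0], [482.0, -35.0, 83.0], [480.0, 104.0, 68.0], [478.0, 107.0, 63.0], [475.0, 107.0, 62.0], [474.0, -40.0, 74.0], [471.0, -32.0, 72.0], [471.0, -49.0, 73.0], [469.0, -32.0, 76.0], [467.0, 107.0, 66.0], [466.0, -37.0, 84.0], [463.0, 97.0, 85.0], [461.0, 101.0, 72.0], [458.0, 106.0, 77.0], [458.0, -38.0, 68.0], [456.0, 93.0, 71.0], [453.0, 94.0, 87.0], [450.0, 95.0, 80.0], [445.0, 95.0, 79.0]]
sleeve 102 (array([514.4,  37.2]), array([182.9,  52. ]), 7.1) 1268.8023702684904
stand hi 1147 (array([580.1, 162.2]), array([423.4, 140.3]), 28.3)
200 233 [603. 153. 213.] [798. 284. 260.]
260 823 [592. 151. 260.] [798. 288. 290.]
290 390 [755. 215. 290.] [802. 267. 316.]
```

```bash
python3 - <<'E'
from h import *
a=cv2.imread('pics/top1.png');b=cv2.imread('pics/scene1.png')
x=cv2.resize(a[95:285,160:320],None,fx=3,fy=3,interpolation=cv2.INTER_CUBIC)
cv2.imwrite('pics/crop1.png',x)
E
```

```text
(no output)
```

View pics/crop1.png

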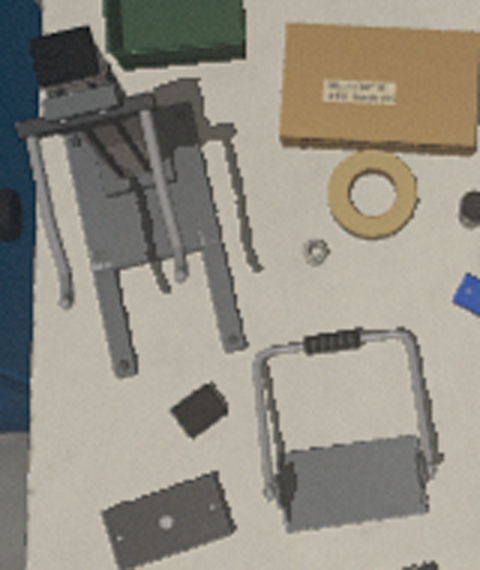

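The crop shows the noses at (66,302) and (181,275), the crossbeam at (85,115), and the cradle with its bail lying towards world +x, the sleeve at (332,342).

```bash
python3 - <<'E'
from h import *
T=dict(np.load('pics/top1.npz'));P=cloud(T);px=T['pixels'].astype(int);g=px.max(2)
P[T['range_z']<=0]=np.nan
z=P[...,2]
def box(u0,u1,v0,v1): m=np.zeros(z.shape,bool);m[v0:v1,u0:u1]=1;return m
K=T['mtx'];W=T['world_from_camera']
def ray(u,v,h):
    r=np.array([(u-K[0,2])/K[0,0],(v-K[1,2])/K[1,1],1])@W[:3,:3].T; return (W[:3,3]+r*((h-W[2,3])/r[2])).round(1)
def c2(p): return p[0]/3+160,p[1]/3+95
# floor corners in crop coordinates (+x edge and -x edge)
m=(box(254,305,238,274)&(g<150)&(z<20)).astype(np.uint8);v,u=np.nonzero(m)
q=np.array([ray(a,b,4) for a,b in zip(u,v)]);print('floor',rect(q[:,:2]),len(q))
for s in((240,262,250,268),(295,315,240,262)):
    q=P[box(*s)&(z>75)&(z<92)];print('ear',len(q),q.mean(0).round(1),rect(q[:,:2]))
q=P[box(250,305,198,222)&(z>20)&(z<60)];print('bar',len(q),q.mean(0).round(1),rect(q[:,:2]))
q=P[box(262,281,204,214)&(z>26)&(g<100)];q=q[np.isfinite(q[:,0])];print('sleeve',len(q),rect(q[:,:2]),np.percentile(q[:,2],[50,90]))
print('sleeve end rays',ray(*c2((305,345)),32),ray(*c2((361,339)),32))
for n,s in dict(L=(168,186,140,200),R=(207,225,128,192)).items():
    m=box(*s)&(z>225)&(z<300);q=P[m];q=q[np.argsort(q[:,0])];print(n,len(q))
    for k in range(570,790,10):
        w=q[(q[:,0]>=k)&(q[:,0]<k+10)]
        if len(w):print('  ',k,w.mean(0).round(1),len(w),w[:,2].max().round(1))
q=P[box(166,205,100,140)&(z>300)];print('col top',len(q),rect(q[:,:2]))
for n,p in dict(footL=(125,367),footR=(235,343)).items():print(n,ray(*c2(p),12))
E
```

```text
floor (array([465.7,  21.3]), array([ 86.1, 147.6]), 4.5) 1240
ear 26 [454.6  97.1  80.2] (array([453.6,  98.6]), array([24.2, 12.2]), 11.2)
ear 25 [472.2 -37.7  79.9] (array([472.5, -39. ]), array([24. , 13.6]), 0.3)
bar 231 [593.2  31.   34.5] (array([594.3,  31.8]), array([142.5,  44.3]), 78.5)
sleeve 105 (array([596.7,  46.7]), array([17.1, 50.5]), 7.2) [35.0442246  38.91862122]
sleeve end rays [592.3  71.9  32. ] [597.9  18.7  32. ]
L 256
   590 [595.6 244.7 267. ] 16 270.2
   600 [605.8 247.7 255.7] 12 262.6
   610 [615.2 249.3 250.4] 16 257.1
   620 [625.4 251.9 246.9] 17 251.2
   630 [635.1 254.5 252.6] 22 258.6
   640 [645.  256.6 257.8] 18 260.2
   650 [655.  259.4 261.1] 23 264.3
   660 [665.1 262.1 264.5] 16 267.1
   670 [674.3 263.7 264.5] 16 266.9
   680 [684.5 266.2 264.7] 19 268.3
   690 [694.7 268.5 264.5] 18 267.9
   700 [704.8 270.9 265. ] 20 268.7
   710 [715.2 273.4 264.5] 17 266.6
   720 [725.4 276.3 264.5] 21 268.7
   730 [732.2 265.6 255.2] 5 261.6
R 263
   610 [615.7 155.8 268. ] 13 273.2
   620 [625.  157.4 258.2] 15 266.0
   630 [635.2 160.3 249.8] 14 253.5
   640 [645. 163. 247.] 20 250.6
   650 [654.5 164.3 251.7] 19 257.5
   660 [665.  167.2 257.7] 21 262.1
   670 [675.5 169.8 261.9] 21 268.3
   680 [685.6 172.2 264.6] 18 267.3
   690 [695.3 174.9 264.8] 17 268.9
   700 [705.3 177.  265.2] 17 269.7
   710 [715.3 179.3 266. ] 19 270.8
   720 [725.3 181.4 265.5] 15 268.9
   730 [734.8 183.9 265.1] 18 269.2
   740 [744.3 185.5 265.3] 15 267.9
   750 [753.6 183.9 266.7] 21 273.0
col top 355 (array([778.5, 242. ]), array([40.5, 47.9]), 14.2)
footL [574.3 246.6  12. ]
footR [597.2 140.6  12. ]
```

```bash
cat > go.py <<'E'
import sys
from h import *
# go.py x y z yang [after-yaw shift]: prints yaw deg to turn first, then shift in cm in the turned frame
x,y,z,a=map(float,sys.argv[1:5]);s=bot.state();M=R.from_rotvec(s['ee_rot']).as_matrix()
ya=np.degrees(np.arctan2(M[1,1],M[0,1]));d=np.array([x,y,z])-s['ee_pos']
t=np.radians(a);Y=np.array([np.cos(t),np.sin(t)]);X=np.array([-Y[1],Y[0]])
print('t %.2f pos %s yang %.2f | yaw %.2f shift cm x %.2f y %.2f z %.2f | open %.2f grip %.1f F %s'%(s['t'],s['ee_pos'].round(1),ya,ya-a,X@d[:2]/10,Y@d[:2]/10,-d[2]/10,s['opening'],s['grip_force'],s['ft_force'].round(1)))
E
python3 -m inch '[[0,0,0,5.31],[0,0,0,5.31],[0,0,0,5.31],[0,0,0,5.31],[0,0,0,5.31],[0,0,0,5.31],[0,0,0,5.31],[0,0,0,5.31],[0,0,0,5.31],[0,0,0,5.31]]' 1
python3 -m inch '[[-3.8,0.95,0,0],[-3.8,0.95,0,0],[-3.8,0.95,0,0],[-3.8,0.95,0,0],[-3.8,0.95,0,0],[-3.8,0.95,0,0],[-3.8,0.95,0,0],[-3.8,0.95,0,0],[-3.8,0.95,0,0],[-3.8,0.95,0,0]]'
python3 go.py 427 205 60 18.7
```

```text
t: 0.93
ee_pos: [195.1, 593.4, 230.7]
ee_rot: [1.837, 2.548, -0.002]
ft_force: [-0.1, -0.1, 0.7]
opening: 0.999
grip_force: 0.0
t: 1.77
ee_pos: [407.4, 262.4, 231.1]
ee_rot: [-1.831, -2.553, 0.0]
ft_force: [1.0, 0.5, -0.7]
opening: 1.0
grip_force: 0.0
t 1.77 pos [407.4 262.4 231.1] yang 18.70 | yaw 0.00 shift cm x -6.06 y 0.01 z 17.11 | open 1.00 grip 0.0 F [ 1.   0.5 -0.7]
```

```bash

python3 -m inch '[[-2,0,2,0],[-2,0,2,0],[-2,0,2,0],[0,0,2,0],[0,0,2,0],[0,0,2,0],[0,0,2,0],[0,0,1.5,0],[0,0,1,0],[0,0,0,0]]' | head -2
python3 go.py 427 205 -4 18.7
python3 - <<'E'
from h import *
c=cap('wrist','w1');print(c['mtx'],c['world_from_camera'].round(2))
E
```

```text
t: 2.6
ee_pos: [424.2, 206.7, 63.8]
t 2.60 pos [424.2 206.7  63.8] yang 18.69 | yaw -0.01 shift cm x -0.25 y 0.21 z 6.78 | open 1.00 grip 0.0 F [-0.1 -0.2  0.1]
[[325.1922621    0.         281.59072601]
 [  0.         325.1922621  204.36982378]
 [  0.           0.           1.        ]] [[ 9.5000e-01  3.1000e-01  1.0000e-01  3.9978e+02]
 [ 3.2000e-01 -9.0000e-01 -3.0000e-01  2.8326e+02]
 [-0.0000e+00  3.1000e-01 -9.5000e-01  2.0668e+02]
 [ 0.0000e+00  0.0000e+00  0.0000e+00  1.0000e+00]]
```

View pics/w1.png

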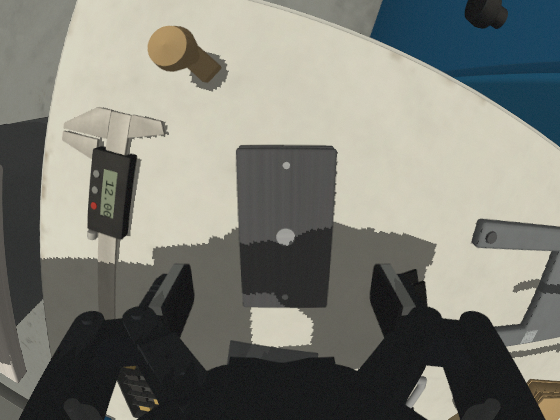

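The wrist view shows the slab squarely between the fingers, its centre mark at (286,237). I'll convert that mark.

```bash
cat >> h.py <<'E'
def wray(c,u,v,h):
    K=c['mtx'];W=c['world_from_camera'];a=np.array([u-K[0,2],v-K[1,2]])/K[0,0];r=np.hypot(*a)
    d=W[:3,:3]@np.array([*(a/r*np.sin(r)),np.cos(r)]);return (W[:3,3]+d*((h-W[2,3])/d[2])).round(1)
E
python3 - <<'E'
from h import *
c=np.load('pics/w1.npz')
for p in((286,237),(237,147),(336,149),(286,166),(285,297)):print(p,wray(c,*p,18))
E
```

```text
(286, 237) [428.6 204.1  18. ]
(237, 147) [382.8 249.   18. ]
(336, 149) [438.3 266.7  18. ]
(286, 166) [413.8 247.3  18. ]
(285, 297) [442.9 160.3  18. ]
```

```bash

python3 -m inch '[[-0.34,0.29,1,0],[0,0,1,0],[0,0,1,0],[0,0,1,0],[0,0,1,0],[0,0,0.7,0],[0,0,0.5,0],[0,0,0.3,0],[0,0,0.2,0],[0,0,0,0]]' | sed -n '2p;4p'
python3 go.py 428 204.4 -4 18.7
python3 -m inch '[[0,0,0,0],[0,0,0,0],[0,0,0,0],[0,0,0,0],[0,0,0,0],[0,0,0,0],[0,0,0,0],[0,0,0,0],[0,0,0,0],[0,0,0,0]]' -1
python3 go.py 463 29.7 60 7.4
```

```text
ee_pos: [430.0, 205.1, -1.0]
ft_force: [-0.3, 0.8, 0.0]
t 3.48 pos [430.  205.1  -1. ] yang 18.69 | yaw -0.01 shift cm x 0.00 y -0.21 z 0.30 | open 1.00 grip 0.0 F [-0.3  0.8  0. ]
t: 4.32
ee_pos: [430.4, 205.2, 0.1]
ee_rot: [1.831, 2.552, 0.001]
ft_force: [-1.6, -0.3, 4.6]
opening: 0.685
grip_force: 64.8
t 4.32 pos [4.304e+02 2.052e+02 1.000e-01] yang 18.69 | yaw 11.29 shift cm x -17.82 y 0.97 z -5.99 | open 0.68 grip 64.8 F [-1.6 -0.3  4.6]
```

```bash

python3 -m inch '[[0,0,-0.7,0],[0,0,-1.4,0],[0,0,-1.6,1.6],[0,0,-1.6,1.6],[0,0,-1.6,1.6],[0,0,-1.6,1.6],[0,0,-1.6,1.6],[0,0,-1.6,1.6],[0,0,-1.6,1.6],[0,0,0,0.09]]' | sed -n '2p;5,6p'
python3 go.py 463 29.7 130 7.4
python3 -m inch '[[-1.2,0,0,0],[-2.0,0.1,0,0],[-2.4,0.1,0,0],[-2.4,0.1,0,0],[-2.4,0.1,0,0],[-2.4,0.1,0,0],[-2.0,0.1,0,0],[-1.4,0.1,0,0],[-0.8,0.1,0,0],[0,0,0,0]]' | sed -n '2p;5,6p'
python3 go.py 463 29.7 130 7.4
python3 - <<'E'
from h import *
c=cap('wrist','w2')
E
```

```text
ee_pos: [432.2, 205.7, 135.9]
opening: 0.684
grip_force: 65.6
t 5.15 pos [432.2 205.7 135.9] yang 7.35 | yaw -0.05 shift cm x -17.85 y 0.79 z 0.59 | open 0.68 grip 65.6 F [ 1.7  1.5 -2.8]
ee_pos: [459.8, 36.3, 131.6]
opening: 0.68
grip_force: 65.5
t 5.98 pos [459.8  36.3 131.6] yang 7.32 | yaw -0.08 shift cm x -0.69 y 0.23 z 0.16 | open 0.68 grip 65.5 F [ 0.3  0.  -4.2]
```

View pics/w2.png

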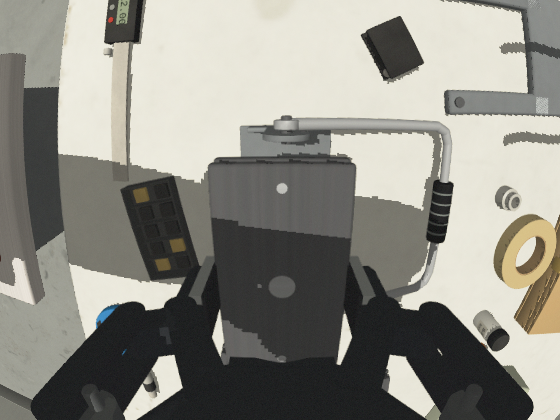

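The slab is held level. The near ear and hinge are at (287,123) and the sleeve at (440,211).

```bash
python3 - <<'E'
from h import *
c=np.load('pics/w2.npz')
print('hinge',wray(c,287,122,74),'footcorners',wray(c,240,127,4),wray(c,331,127,4))
print('sleeve ends',wray(c,443,180,38),wray(c,437,242,38))
t=np.radians(7.4);X=np.array([np.cos(t),np.sin(t)]);Y=np.array([-X[1],X[0]])
o=np.array([463,29.7])
print('pred hinge',o+75*Y,'sleeve',o+134*X+27*Y,o+134*X-27*Y,'corners',o-38*X+64*Y,o+38*X+64*Y)
E
```

```text
hinge [455.3 103.5  74. ] footcorners [418.8  90.2   4. ] [493.8 100.    4. ]
sleeve ends [588.1  76.2  38. ] [598.8  21.7  38. ]
pred hinge [453.34033026 104.07533718] sleeve [592.40645465  73.73373133] [599.36141687  20.18348856] corners [417.07357765  88.27272172] [492.44058599  98.06118706]
```

```bash

python3 -m inch '[[-0.3,0.27,0,0],[0,0,0.8,0],[0,0,1.6,0],[0,0,1.8,0],[0,0,1.8,0],[0,0,1.8,0],[0,0,1.5,0],[0,0,1.2,0],[0,0,0.8,0],[0,0,0,0]]' | sed -n '2p;4,6p'
python3 go.py 463.7 30.3 4.5 7.4
```

```text
ee_pos: [461.1, 35.7, 17.1]
ft_force: [-0.1, 0.5, -3.5]
opening: 0.682
grip_force: 65.4
t 6.87 pos [461.1  35.7  17.1] yang 7.46 | yaw 0.06 shift cm x -0.57 y 0.19 z 1.26 | open 0.68 grip 65.4 F [-0.1  0.5 -3.5]
```

```bash

python3 -m inch '[[-0.3,0.1,0,0],[-0.27,0.09,0,0],[0,0,0.4,0],[0,0,0.3,0],[0,0,0.2,0],[0,0,0.15,0],[0,0,0.1,0],[0,0,0,0],[0,0,0,0],[0,0,0,0]]' | sed -n '2p;4,6p'
python3 go.py 463.7 30.3 4.5 7.4
```

```text
ee_pos: [465.7, 29.5, 7.9]
ft_force: [-0.0, -0.2, -3.4]
opening: 0.682
grip_force: 65.5
t 7.70 pos [465.7  29.5   7.9] yang 7.40 | yaw 0.00 shift cm x 0.11 y -0.19 z 0.34 | open 0.68 grip 65.5 F [-0.  -0.2 -3.4]
```

```bash

python3 -m inch '[[0,-0.15,0.1,0],[0,0,0.1,0],[0,0,0.1,0],[0,0,0.05,0],[0,0,0,0],[0,0,0,0],[0,0,0,0],[0,0,0,0],[0,0,0,0],[0,0,0,0]]' | sed -n '2p;4,6p'
python3 go.py 463.7 30.3 4.5 7.4
```

```text
ee_pos: [464.2, 29.3, 4.3]
ft_force: [-0.1, -0.4, -4.0]
opening: 0.678
grip_force: 65.6
t 8.53 pos [464.2  29.3   4.3] yang 7.40 | yaw 0.00 shift cm x 0.11 y -0.03 z -0.02 | open 0.68 grip 65.6 F [-0.1 -0.4 -4. ]
```

```bash

python3 -m inch '[[0,0,0.1,0],[0,0,0.1,0],[0,0,0,0],[0,0,0,0],[0,0,0,0],[0,0,0,0],[0,0,0,0],[0,0,0,0],[0,0,0,0],[0,0,0,0]]' | sed -n '2p;4,6p'
python3 go.py 463.7 30.3 4.5 7.4
```

```text
ee_pos: [464.3, 29.3, 4.1]
ft_force: [-9.5, 0.6, 18.7]
opening: 0.682
grip_force: 67.7
t 9.37 pos [464.3  29.3   4.1] yang 7.42 | yaw 0.02 shift cm x 0.11 y -0.05 z -0.04 | open 0.68 grip 67.7 F [-9.5  0.6 18.7]
```

```bash

python3 -m inch '[[0,0,-0.15,0],[0,0,0,0],[0,0,0,0],[0,0,0,0],[0,0,0,0],[0,0,0,0],[0,0,-0.5,0],[0,0,-1,0],[0,0,-2,0],[0,0,-2.5,0]]' 1 | sed -n '2p;4,6p'
python3 -m inch '[[0,0,-2.5,1],[0,0,-2.5,1],[0,0,-1.5,1],[-2,-1,0,1],[-3.5,-1,0,1],[-3.5,-1,0,1],[-3.5,-1,0,1],[-3.5,-1,0,1],[-2.5,-1,0,1],[0,0,0,1]]' 1 | sed -n '2p;4,6p'
python3 go.py 437 -187.6 60 -2.6
```

```text
ee_pos: [462.7, 29.4, 63.8]
ft_force: [0.3, -0.2, 0.3]
opening: 1.004
grip_force: 0.0
ee_pos: [409.1, -161.6, 130.1]
ft_force: [-0.1, 0.6, 0.6]
opening: 1.001
grip_force: 0.0
t 11.03 pos [ 409.1 -161.6  130.1] yang -2.89 | yaw -0.29 shift cm x -2.47 y 2.90 z 7.01 | open 1.00 grip 0.0 F [-0.1  0.6  0.6]
```

```bash

python3 -m inch '[[-1.2,1.4,0.5,0],[-1.27,1.5,1.5,0],[0,0,1.5,0],[0,0,1.5,0],[0,0,1,0],[0,0,0.8,0],[0,0,0.3,0],[0,0,0,0],[0,0,0,0],[0,0,0,0]]' 1 | sed -n '2p;4,6p'
python3 go.py 437 -187.6 1 -2.6
python3 - <<'E'
from h import *
c=cap('wrist','w3')
E
```

```text
ee_pos: [438.6, -183.8, 58.7]
ft_force: [0.7, -0.4, 0.5]
opening: 0.999
grip_force: 0.0
t 11.87 pos [ 438.6 -183.8   58.7] yang -2.59 | yaw 0.01 shift cm x -0.39 y -0.14 z 5.77 | open 1.00 grip 0.0 F [ 0.7 -0.4  0.5]
```

View pics/w3.png

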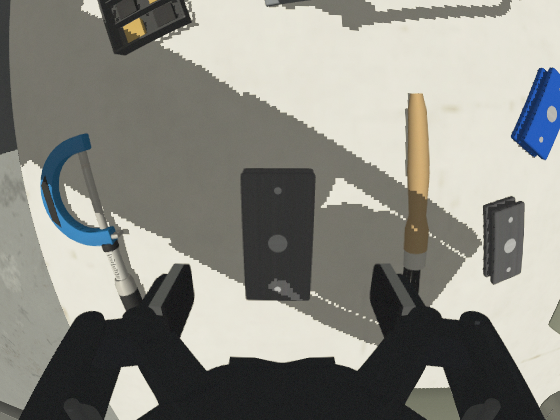

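The medium slab is centred at (278,243). The brush (415,265) and the micrometer (120,280) lie close to where the fingers come down, so I'll check the clearances.

```bash
python3 - <<'E'
from h import *
c=np.load('pics/w3.npz')
for n,p,h in(('med',(278,243),18),('brush',(402,275),12),('brush',(403,252),12),('mic',(140,298),10),('mic',(118,238),10),('small',(510,246),18),('m1',(278,190),18),('s',(514,212),18),('s',(508,270),18)):print(n,wray(c,*p,h))
E
```

```text
med [ 437.  -189.1   18. ]
brush [ 523.3 -222.6   12. ]
brush [ 521.8 -204.1   12. ]
mic [ 328.9 -236.9   10. ]
mic [ 323.5 -186.4   10. ]
small [ 612.7 -205.3   18. ]
m1 [ 438.7 -155.    18. ]
s [ 609.6 -177.6   18. ]
s [ 617.1 -226.9   18. ]
```

```bash

python3 -m inch '[[-0.53,-0.14,0.5,0],[0,0,1,0],[0,0,1,0],[0,0,1,0],[0,0,0.8,0],[0,0,0.6,0],[0,0,0.4,0],[0,0,0.3,0],[0,0,0,0],[0,0,0,0]]' 1 | sed -n '2p;4,6p'
python3 go.py 437 -189 1.5 -2.6
```

```text
ee_pos: [436.5, -188.8, 1.8]
ft_force: [0.8, -0.1, 0.0]
opening: 0.996
grip_force: 0.0
t 12.75 pos [ 436.5 -188.8    1.8] yang -2.59 | yaw 0.01 shift cm x -0.02 y 0.05 z 0.03 | open 1.00 grip 0.0 F [ 0.8 -0.1  0. ]
```

```bash

python3 -m inch '[[0,0,0,0],[0,0,0,0],[0,0,0,0],[0,0,0,0],[0,0,0,0],[0,0,0,0],[0,0,0,0],[0,0,0,0],[0,0,0,0],[0,0,0,0]]' -1 | sed -n '2p;4,6p'
python3 -m inch '[[0,0,-0.7,0],[0,0,-1.4,0],[0,0,-2.1,-1.4],[0,0,-2.1,-1.4],[0,0,-2.1,-1.4],[0,0,-2.1,-1.4],[0,0,-2.0,-1.4],[0,0,-1,-1.4],[0,0,0,-1.6],[0,0,0,0]]' | sed -n '2p;4,6p'
python3 go.py 463.7 30 145 7.4
```

```text
ee_pos: [437.0, -189.2, 2.5]
ft_force: [0.2, 0.6, 6.8]
opening: 0.492
grip_force: 61.7
ee_pos: [436.4, -188.8, 137.2]
ft_force: [-0.2, 0.0, -2.0]
opening: 0.496
grip_force: 61.5
t 14.42 pos [ 436.4 -188.8  137.2] yang 7.48 | yaw 0.08 shift cm x 21.35 y 5.52 z -0.78 | open 0.50 grip 61.5 F [-0.2  0.  -2. ]
```

```bash

python3 -m inch '[[1,0.4,0,0],[2,0.6,0,0],[3,0.8,0,0],[3.2,0.8,0,0],[3.2,0.8,0,0],[3.0,0.8,0,0],[2.5,0.7,0,0],[2,0.42,0,0],[1.1,0.2,0,0],[0.35,0,0,0]]' | sed -n '2p;5p'
python3 -m inch '[[0,0,0,0],[0,0,1,0],[0,0,1.5,0],[0,0,2,0],[0,0,2,0],[0,0,1.7,0],[0,0,1.2,0],[0,0,0.6,0],[0,0,0,0],[0,0,0,0]]' | sed -n '2p;4,6p'
python3 go.py 464 29.5 24.5 7.4
```

```text
ee_pos: [462.7, 32.1, 135.8]
opening: 0.496
ee_pos: [463.5, 29.3, 36.6]
ft_force: [-0.1, 0.6, -2.2]
opening: 0.498
grip_force: 61.4
t 16.08 pos [463.5  29.3  36.6] yang 7.33 | yaw -0.07 shift cm x 0.01 y 0.05 z 1.21 | open 0.50 grip 61.4 F [-0.1  0.6 -2.2]
```

```bash

python3 -m inch '[[0,0,0.4,0],[0,0,0.3,0],[0,0,0.2,0],[0,0,0.15,0],[0,0,0.1,0],[0,0,0.05,0],[0,0,0,0],[0,0,0,0],[0,0,0,0],[0,0,0,0]]' | sed -n '2p;4,6p'
python3 go.py 464 29.5 24.5 7.4
```

```text
ee_pos: [463.7, 30.1, 24.9]
ft_force: [0.2, 0.8, -2.2]
opening: 0.501
grip_force: 61.4
t 16.92 pos [463.7  30.1  24.9] yang 7.41 | yaw 0.01 shift cm x -0.06 y 0.02 z 0.04 | open 0.50 grip 61.4 F [ 0.2  0.8 -2.2]
```

```bash

python3 -m inch '[[0,0,0.1,0],[0,0,0.05,0],[0,0,0,0],[0,0,0,0],[0,0,0,0],[0,0,0,0],[0,0,0,0],[0,0,0,0],[0,0,0,0],[0,0,0,0]]' | sed -n '2p;4,6p'
python3 -m inch '[[0,0,-0.05,0],[0,0,0,0],[0,0,0,0],[0,0,0,0],[0,0,0,0],[0,0,0,0],[0,0,-0.5,0],[0,0,-1,0],[0,0,-2,0],[0,0,-2.5,0]]' 0.6 | sed -n '2p;4,6p'
python3 -m inch '[[0,0,-2.5,-0.5],[0,0,-2,-0.5],[0,0,0,-0.5],[-2,1.2,0,-0.5],[-3.5,2,0,-0.5],[-3.5,2,0,-0.5],[-3.5,2,0,-0.5],[-3.5,2,0,-0.5],[-3.5,1,0,-0.5],[-1,0,0,-0.5]]' | sed -n '2p;4,6p'
python3 go.py 612 -204.5 60 12.4
```

```text
ee_pos: [463.8, 30.1, 24.5]
ft_force: [-5.5, 0.4, 10.8]
opening: 0.496
grip_force: 62.7
ee_pos: [462.2, 30.2, 83.8]
ft_force: [0.1, 0.0, 0.1]
opening: 0.799
grip_force: 0.0
ee_pos: [602.9, -158.3, 129.0]
ft_force: [-0.6, 0.3, 0.2]
opening: 0.8
grip_force: 0.0
t 19.42 pos [ 602.9 -158.3  129. ] yang 12.29 | yaw -0.11 shift cm x -4.71 y -0.11 z 6.90 | open 0.80 grip 0.0 F [-0.6  0.3  0.2]
```

```bash

python3 -m inch '[[-2,0,0.5,0],[-2,0,1.2,0],[-0.6,0,1.4,0],[0,0,1.4,0],[0,0,1.2,0],[0,0,0.6,0],[0,0,0.2,0],[0,0,0,0],[0,0,0,0],[0,0,0,0]]' | sed -n '2p;4,6p'
python3 - <<'E'
from h import *
c=cap('wrist','w4');px=c['pixels'].astype(int)
m=((px.max(2)<110)).astype(np.uint8);m[:,:200]=0;m[:,360:]=0;m[300:]=0
cs,_=cv2.findContours(m,cv2.RETR_EXTERNAL,cv2.CHAIN_APPROX_NONE)
for k in cs:
    if cv2.contourArea(k)>800:print(cv2.boundingRect(k),rect(k[:,0]),rect(np.array([wray(c,*p,18)[:2] for p in k[:,0]])))
E
python3 go.py 612 -204.5 1.5 12.4
```

```text
ee_pos: [611.4, -198.4, 64.9]
ft_force: [-0.1, 0.5, 0.1]
opening: 0.801
grip_force: 0.0
(254, 184, 49, 98) (array([278. , 232.5]), array([97., 48.]), 90.0) (array([ 610.9, -202.3]), array([30.6, 68.1]), 13.8)
t 20.30 pos [ 611.4 -198.5   65. ] yang 12.43 | yaw 0.03 shift cm x -0.60 y -0.07 z 6.35 | open 0.80 grip 0.0 F [-0.6 -0.1 -0.6]
```

View pics/w4.png

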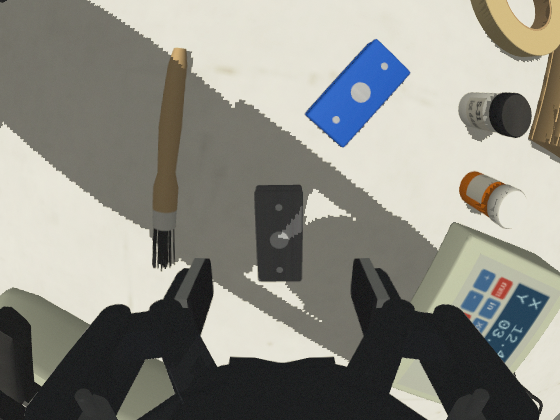

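The small slab sits squarely between the fingers, its mark at (280,240). The box on the right is outside the finger path.

```bash

python3 -m inch '[[-0.55,-0.05,0.5,-0.7],[0,0,1,0],[0,0,1.2,0],[0,0,1.2,0],[0,0,1,0],[0,0,0.7,0],[0,0,0.4,0],[0,0,0.3,0],[0,0,0,0],[0,0,0,0]]' | sed -n '2p;4,6p'
python3 go.py 611.3 -204 2.5 13.1
python3 -m inch '[[0,0,0,0],[0,0,0,0],[0,0,0,0],[0,0,0,0],[0,0,0,0],[0,0,0,0],[0,0,0,0],[0,0,0,0],[0,0,0,0],[0,0,0,0]]' -1 | sed -n '2p;4,6p'
python3 -m inch '[[0,0,-0.7,0],[0,0,-1.4,0],[0,0,-2.2,0.7],[0,0,-2.2,0.7],[0,0,-2.2,0.7],[0,0,-2.2,0.7],[0,0,-2.0,0.7],[0,0,-1.5,0.7],[0,0,-0.6,0.7],[0,0,0,0.8]]' | sed -n '2p;4,6p'
python3 go.py 464 30 150 7.4
```

```text
ee_pos: [611.6, -204.1, 1.0]
ft_force: [-0.5, 0.8, -0.1]
opening: 0.802
grip_force: 0.0
t 21.13 pos [ 611.6 -204.1    1. ] yang 13.11 | yaw 0.01 shift cm x 0.02 y -0.02 z -0.15 | open 0.80 grip 0.0 F [-0.5  0.8 -0.1]
ee_pos: [612.0, -204.4, 1.7]
ft_force: [0.1, 0.9, 5.3]
opening: 0.333
grip_force: 59.9
ee_pos: [612.4, -204.6, 153.6]
ft_force: [0.6, -0.1, -1.6]
opening: 0.328
grip_force: 59.3
t 22.80 pos [ 612.4 -204.6  153.6] yang 7.35 | yaw -0.05 shift cm x 25.17 y -11.70 z 0.36 | open 0.33 grip 59.3 F [ 0.6 -0.1 -1.6]
```

```bash

python3 -m inch '[[1,-0.4,0,0],[2,-1,0,0],[3,-1.5,0,0],[3.5,-1.7,0,0],[3.5,-1.7,0,0],[3.5,-1.6,0,0],[3.3,-1.5,0,0],[2.8,-1.2,0,0],[1.8,-0.8,0,0],[0.77,-0.3,0,0]]' | sed -n '2p;5p'
python3 -m inch '[[0,0,0,0],[0,0,0.8,0],[0,0,1.5,0],[0,0,1.8,0],[0,0,2,0],[0,0,1.8,0],[0,0,1.2,0],[0,0,0.6,0],[0,0,0.3,0],[0,0,0,0]]' | sed -n '2p;4,6p'
python3 go.py 464 29.8 42 7.4
```

```text
ee_pos: [459.3, 33.2, 148.7]
opening: 0.336
ee_pos: [462.7, 29.8, 50.0]
ft_force: [0.2, -0.2, -0.8]
opening: 0.333
grip_force: 59.4
t 24.47 pos [462.7  29.8  50. ] yang 7.34 | yaw -0.06 shift cm x -0.02 y 0.13 z 0.80 | open 0.33 grip 59.4 F [ 0.2 -0.2 -0.8]
```

```bash

python3 -m inch '[[0,0.1,0.3,0],[0,0,0.2,0],[0,0,0.15,0],[0,0,0.1,0],[0,0,0.05,0],[0,0,0,0],[0,0,0,0],[0,0,0,0],[0,0,0,0],[0,0,0,0]]' | sed -n '2p;4,6p'
python3 go.py 464 29.8 42 7.4
```

```text
ee_pos: [463.9, 30.6, 42.9]
ft_force: [0.2, 0.4, -1.2]
opening: 0.336
grip_force: 59.4
t 25.30 pos [463.9  30.6  42.9] yang 7.41 | yaw 0.01 shift cm x -0.08 y -0.00 z 0.09 | open 0.34 grip 59.4 F [ 0.2  0.4 -1.2]
```

```bash

python3 -m inch '[[0,0,0.1,0],[0,0,0.05,0],[0,0,0,0],[0,0,0,0],[0,0,0,0],[0,0,0,0],[0,0,0,0],[0,0,0,0],[0,0,0,0],[0,0,0,0]]' | sed -n '2p;4,6p'
python3 -m inch '[[0,0,-0.05,0],[0,0,0,0],[0,0,0,0],[0,0,0,0],[0,0,0,0],[0,0,0,0],[0,0,-0.5,0],[0,0,-1,0],[0,0,-2,0],[0,0,-2.5,0]]' 0.2 | sed -n '2p;4,6p'
python3 -m inch '[[0,0,-2.5,0],[0,1,-1,0],[0,2,0,0],[0,2.5,0,0],[0,2.5,0,0],[0,2.5,0,0],[0,2,0,0],[0,1,0,0],[0,0,0,0],[0,0,0,0]]' | sed -n '2p;4,6p'
python3 go.py 596.3 47 60 7.4
python3 - <<'E'
from h import *
cap('wrist','w5');c=cap('top','top2')
a=c['pixels'][195:285,230:330,::-1];b=cv2.resize(a,None,fx=4,fy=4,interpolation=cv2.INTER_CUBIC)
w=cv2.imread('pics/w5.png');b=cv2.resize(b,(400,420));cv2.imwrite('pics/v6.png',cv2.resize(np.hstack([w,b]),(800,350)))
E
```

```text
ee_pos: [464.0, 30.6, 41.7]
ft_force: [-2.2, 0.6, 5.7]
opening: 0.332
grip_force: 60.0
ee_pos: [462.5, 30.7, 101.8]
ft_force: [0.9, 0.3, 1.0]
opening: 0.602
grip_force: 0.0
ee_pos: [597.7, 48.0, 137.3]
ft_force: [-0.6, 0.2, -0.2]
opening: 0.596
grip_force: 0.0
t 27.80 pos [597.7  48.  137.3] yang 7.42 | yaw 0.02 shift cm x -0.08 y -0.15 z 7.73 | open 0.60 grip 0.0 F [-0.6  0.2 -0.2]
```

View pics/v6.png

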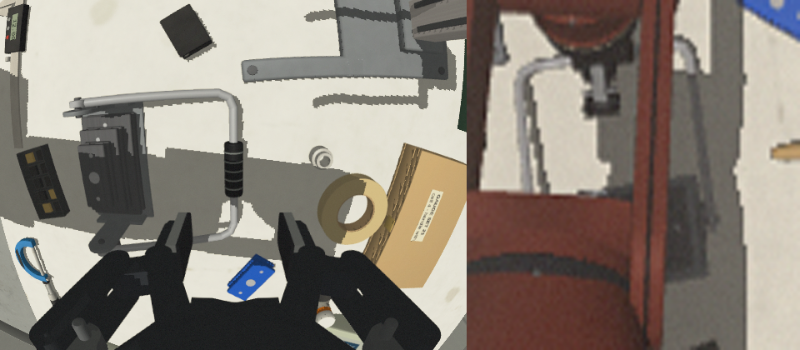

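The stack is nested, largest to smallest. The sleeve in the wrist view is at about (280,204).

```bash
python3 - <<'E'
from h import *
c=np.load('pics/w5.npz');px=c['pixels'].astype(int)
m=(px.max(2)<75).astype(np.uint8);m[:, :262]=0;m[:,298:]=0;m[:160]=0;m[250:]=0
v,u=np.nonzero(m);q=np.array([wray(c,a,b,36)[:2] for a,b in zip(u,v)]);print(len(q),rect(q),u.mean(),v.mean(),v.min(),v.max())
print('small mark',wray(c,114,214,58))
E
python3 go.py 596.3 47 60 7.4
```

```text
1405 (array([597.2,  47.8]), array([17.6, 56.8]), 7.9) 280.28754448398576 203.48042704626334 169 237
small mark [465.8  29.7  58. ]
t 27.90 pos [596.9  48.  137. ] yang 7.41 | yaw 0.01 shift cm x -0.09 y -0.07 z 7.70 | open 0.60 grip 0.0 F [-0.6  1.3  0.7]
```

```bash

python3 -m inch '[[0,0,1,0],[0,0,2,0],[0,0,2.2,0],[0,0,2.2,0],[0,0,2,0],[0,0,1.5,0],[0,0,1,0],[0,0,0.5,0],[0,0,0.2,0],[0,0,0,0]]' | sed -n '2p;4,6p'
python3 -m inch '[[0,0,0,0],[0,0,0,0],[0,0,0,0],[0,0,0,0],[0,0,0,0],[0,0,0,0],[0,0,0,0],[0,0,0,0],[0,0,0,0],[0,0,0,0]]' -1 | sed -n '2p;4,6p'
python3 go.py 596.3 47 10.5 7.4
```

```text
ee_pos: [597.7, 48.0, 10.9]
ft_force: [0.4, -0.2, 0.3]
opening: 0.601
grip_force: 0.0
ee_pos: [597.1, 47.8, 10.5]
ft_force: [-4.6, -1.9, 1.2]
opening: 0.188
grip_force: 58.5
t 29.57 pos [597.1  47.8  10.5] yang 7.40 | yaw 0.00 shift cm x -0.07 y -0.09 z 0.00 | open 0.19 grip 58.5 F [-4.6 -1.9  1.2]
```

```bash
python3 -c "
import numpy as np
f=np.radians(np.linspace(-17,90,31));y=14*np.cos(f);z=14*np.sin(f)
Y=np.diff(y.round(1)).round(1);Z=-np.diff(z.round(1)).round(1)
for i in(0,10,20):print([[0,float(a),float(b),0] for a,b in zip(Y[i:i+10],Z[i:i+10])])"
```

```text
[[0, 0.2, -0.8, 0], [0, 0.2, -0.9, 0], [0, 0.1, -0.9, 0], [0, 0.1, -0.8, 0], [0, 0.0, -0.9, 0], [0, 0.0, -0.9, 0], [0, -0.1, -0.8, 0], [0, -0.2, -0.9, 0], [0, -0.2, -0.8, 0], [0, -0.2, -0.9, 0]]
[[0, -0.3, -0.8, 0], [0, -0.4, -0.8, 0], [0, -0.4, -0.8, 0], [0, -0.4, -0.7, 0], [0, -0.5, -0.7, 0], [0, -0.6, -0.7, 0], [0, -0.6, -0.7, 0], [0, -0.6, -0.6, 0], [0, -0.6, -0.5, 0], [0, -0.7, -0.6, 0]]
[[0, -0.8, -0.5, 0], [0, -0.7, -0.4, 0], [0, -0.8, -0.4, 0], [0, -0.8, -0.3, 0], [0, -0.8, -0.3, 0], [0, -0.8, -0.3, 0], [0, -0.9, -0.2, 0], [0, -0.9, -0.1, 0], [0, -0.8, -0.1, 0], [0, -0.9, -0.0, 0]]
```

```bash

python3 -m inch '[[0,0.2,-0.8,0],[0,0.2,-0.9,0],[0,0.1,-0.9,0],[0,0.1,-0.8,0],[0,0,-0.9,0],[0,0,-0.9,0],[0,-0.1,-0.8,0],[0,-0.2,-0.9,0],[0,-0.2,-0.8,0],[0,-0.2,-0.9,0]]' | sed -n '2p;4,6p'
python3 go.py 602.2 48 98 7.4
```

```text
ee_pos: [596.3, 47.8, 97.4]
ft_force: [-3.8, -1.1, -2.8]
opening: 0.193
grip_force: 58.5
t 30.40 pos [596.3  47.8  97.4] yang 7.40 | yaw 0.00 shift cm x -0.06 y 0.59 z -0.06 | open 0.19 grip 58.5 F [-3.8 -1.1 -2.8]
```

```bash

python3 -m inch '[[0,-0.3,-0.8,0],[0,-0.4,-0.8,0],[0,-0.4,-0.8,0],[0,-0.4,-0.7,0],[0,-0.5,-0.7,0],[0,-0.6,-0.7,0],[0,-0.6,-0.7,0],[0,-0.6,-0.6,0],[0,-0.6,-0.5,0],[0,-0.7,-0.6,0]]' | sed -n '2p;4,6p'
python3 -m inch '[[0,-0.8,-0.5,0],[0,-0.7,-0.4,0],[0,-0.8,-0.4,0],[0,-0.8,-0.3,0],[0,-0.8,-0.3,0],[0,-0.8,-0.3,0],[0,-0.9,-0.2,0],[0,-0.9,-0.1,0],[0,-0.8,-0.1,0],[0,-0.9,0,0]]' | sed -n '2p;4,6p'
python3 go.py 464 30 191.3 7.4
```

```text
ee_pos: [545.9, 41.1, 166.5]
ft_force: [-0.9, -1.2, -4.6]
opening: 0.187
grip_force: 58.5
ee_pos: [465.1, 30.2, 193.2]
ft_force: [1.8, -5.1, 7.7]
opening: 0.19
grip_force: 59.6
t 32.07 pos [465.1  30.2 193.2] yang 7.40 | yaw -0.00 shift cm x -0.01 y -0.11 z 0.19 | open 0.19 grip 59.6 F [ 1.8 -5.1  7.7]
```

```bash

python3 -m inch '[[0,0,-0.1,0],[0,0,-0.2,0],[0,0,-0.4,0],[0,0,-0.8,0],[0,0,-1.2,0],[0,0,-1.6,0],[0,0,-1.8,0],[0,0,-1.6,0],[0,0,-1.1,0],[0,0,-0.5,0]]' | sed -n '2p;4,6p'
python3 -m inch '[[0,0,-0.2,0],[0,0,0,-0.8],[0,0,0,-0.8],[0,0,0,-0.8],[0,0,0,-0.8],[0,0,0,-0.8],[0,0,0,-0.8],[0,0,0,-0.8],[0,0,0,-0.6],[0,0,0,0]]' | sed -n '2p;4,6p'
python3 go.py 537 184 270 13.6
python3 - <<'E'
from h import *
c=cap('scene','s2');cv2.imwrite('pics/s2c.png',cv2.resize(c['pixels'][60:340,90:390,::-1],None,fx=2,fy=2))
E
```

```text
ee_pos: [465.6, 30.9, 287.0]
ft_force: [0.2, 0.3, -9.1]
opening: 0.19
grip_force: 58.9
ee_pos: [464.9, 30.7, 286.8]
ft_force: [0.2, -0.8, -8.5]
opening: 0.189
grip_force: 58.8
t 33.73 pos [464.9  30.7 286.8] yang 13.65 | yaw 0.05 shift cm x 13.20 y 10.62 z 1.68 | open 0.19 grip 58.8 F [ 0.2 -0.8 -8.5]
```

View pics/s2c.png

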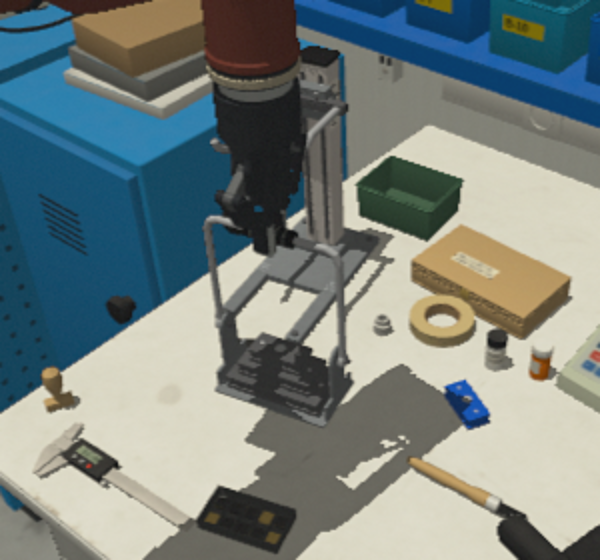

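The loaded cradle hangs level from the gripper with the stack intact. I'll move it to the nose side of the hook.

```bash

python3 -m inch '[[0.3,0.2,0,0],[0.8,0.6,0,0],[1.4,1.1,0,0],[1.8,1.5,0,0],[2.2,1.7,0,0],[2.2,1.7,0,0],[1.8,1.5,0,0],[1.4,1.1,0,0],[0.9,0.8,0,0],[0.4,0.4,0,0]]' | sed -n '2p;4,6p'
python3 go.py 634 207.5 285 13.6
python3 - <<'E'
from h import *
c=cap('wrist','w7')
E
```

```text
ee_pos: [537.3, 186.1, 286.4]
ft_force: [0.7, 0.9, -8.8]
opening: 0.188
grip_force: 58.7
t 34.62 pos [537.3 186.1 286.4] yang 13.70 | yaw 0.10 shift cm x -0.19 y 9.90 z 0.14 | open 0.19 grip 58.7 F [ 0.7  0.9 -8.8]
```

View pics/w7.png

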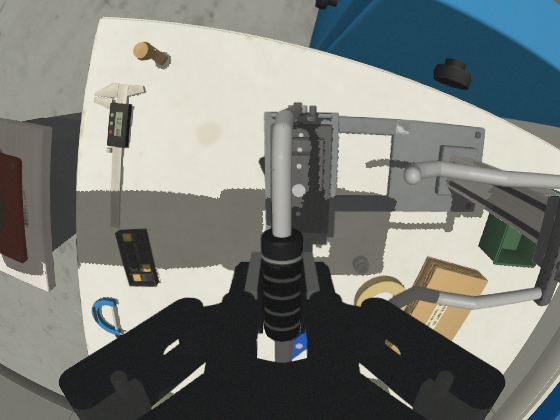

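The near nose tip is at (412,175), and the prongs run to the right, parallel to the motion. The sleeve is gripped at (281,285).

```bash
python3 - <<'E'
from h import *
c=np.load('pics/w7.npz')
print(wray(c,412,175,268),'bend R',wray(c,425,290,250),'sleeve end',wray(c,281,240,305),'far',wray(c,281,332,305))
E
```

```text
[595.7 245.3 268. ] bend R [646.4 169.  250. ] sleeve end [532.2 209.1 305. ] far [544.1 160.2 305. ]
```

```bash

python3 -m inch '[[0,0.3,0,0],[-0.1,0.7,0,0],[-0.1,1.2,0,0],[0,1.5,0,0],[0,1.7,0,0],[0,1.6,0,0],[0,1.3,0,0],[0,0.9,0,0],[0,0.5,0,0],[0,0.2,0,0]]' | sed -n '2p;4,6p'
python3 -m inch '[[0,0,0.2,0],[0,0,0.5,0],[0,0,0.8,0],[0,0,0.9,0],[0,0,0.8,0],[0,0,0.6,0],[0,0,0.4,0],[0,0,0.2,0],[0,0,0,0],[0,0,0,0]]' | sed -n '2p;4,6p'
python3 go.py 634 207.5 233 13.6
```

```text
ee_pos: [634.5, 204.3, 286.5]
ft_force: [1.8, 0.7, -8.5]
opening: 0.189
grip_force: 58.7
ee_pos: [633.8, 205.3, 243.1]
ft_force: [0.5, 0.4, -8.5]
opening: 0.19
grip_force: 58.9
t 36.33 pos [633.8 205.3 243.1] yang 13.60 | yaw 0.00 shift cm x 0.20 y 0.07 z 1.01 | open 0.19 grip 58.9 F [ 0.5  0.4 -8.5]
```

```bash

python3 -m inch '[[0.2,0.05,0.2,0],[0,0,0.2,0],[0,0,0.2,0],[0,0,0.2,0],[0,0,0.2,0],[0,0,0.1,0],[0,0,0.1,0],[0,0,0.1,0],[0,0,0,0],[0,0,0,0]]' | sed -n '2p;4,6p'
python3 go.py 634 207.5 223 13.6
python3 -m inch '[[0,0,0.1,0],[0,0,0.1,0],[0,0,0.1,0],[0,0,0.1,0],[0,0,0.1,0],[0,0,0,0],[0,0,0,0],[0,0,0,0],[0,0,0,0],[0,0,0,0]]' | sed -n '2p;4,6p'
python3 go.py 634 207.5 223 13.6
```

```text
ee_pos: [633.7, 207.5, 230.3]
ft_force: [-1.2, 0.7, -4.7]
opening: 0.188
grip_force: 59.3
t 37.17 pos [633.7 207.5 230.3] yang 13.60 | yaw 0.00 shift cm x -0.01 y 0.03 z 0.73 | open 0.19 grip 59.3 F [-1.2  0.7 -4.7]
ee_pos: [633.7, 207.5, 225.1]
ft_force: [-2.0, 1.2, -0.4]
opening: 0.188
grip_force: 59.7
t 38.00 pos [633.7 207.5 225.1] yang 13.60 | yaw 0.00 shift cm x -0.00 y 0.03 z 0.21 | open 0.19 grip 59.7 F [-2.   1.2 -0.4]
```

```bash

python3 -m inch '[[0,-0.1,0,0],[0,-0.05,0,0],[0,0,0,0],[0,0,0,0],[0,0,0,0],[0,0,0,0],[0,0,0,0],[0,0,0,0],[0,0,0,0],[0,0,0,0]]' | sed -n '2p;4,6p'
python3 -m inch '[[0,0,0,0],[0,0,0,0],[0,0,0,0],[0,0,0,0],[0,0,0,0],[0,0,0,0],[0,0,0,0],[0,0,0,0],[0,0,0,0],[0,0,0,0]]' 0.2 | sed -n '2p;4,6p'
python3 -m inch '[[0,0,-0.3,0],[0,0,-0.6,0],[0,0,-1,0],[0,0,-1.5,0],[0,0,-2,0],[0,0,-2,0],[0,0,-1.5,0],[0,0,-1,0],[0,0,0,0],[0,0,0,0]]' | sed -n '2p;4,6p'
python3 - <<'E'
from h import *
c=cap('scene','s3');cv2.imwrite('pics/s3c.png',cv2.resize(c['pixels'][60:340,90:390,::-1],None,fx=2,fy=2));print(bot.state()['t'])
E
```

```text
ee_pos: [633.3, 207.3, 225.5]
ft_force: [4.6, 3.3, -1.2]
opening: 0.184
grip_force: 59.9
ee_pos: [632.1, 207.0, 224.8]
ft_force: [-0.1, -0.2, -0.6]
opening: 0.602
grip_force: 0.0
ee_pos: [632.4, 207.1, 324.7]
ft_force: [-0.3, -0.3, -0.6]
opening: 0.601
grip_force: 0.0
40.55
```

View pics/s3c.png

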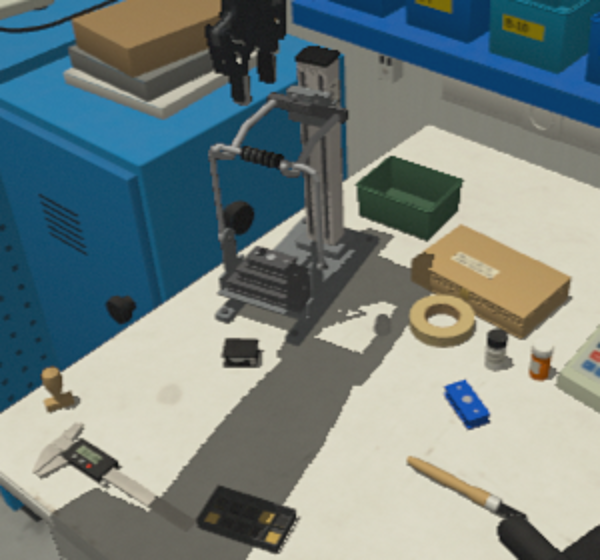

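The cradle hangs by its rod in both seats with the sleeve between the prongs at (262,157) and the stack intact. I'll let it settle and check that it is still.

```bash

Z='[[0,0,0,0],[0,0,0,0],[0,0,0,0],[0,0,0,0],[0,0,0,0],[0,0,0,0],[0,0,0,0],[0,0,0,0],[0,0,0,0],[0,0,0,0]]'
python3 -m inch '[[0,0,0,0],[0,0,0,0],[0,0,0,0],[0,0,0,0],[0,0,0,0],[0,0,0,0],[0,0,0,0],[0,0,0,0],[0,0,0,0],[0,0,0,0]]' >/dev/null
python3 -m inch '[[0,0,0,0],[0,0,0,0],[0,0,0,0],[0,0,0,0],[0,0,0,0],[0,0,0,0],[0,0,0,0],[0,0,0,0],[0,0,0,0],[0,0,0,0]]' >/dev/null
python3 - <<'E'
from h import *
a=np.load('pics/s3.npz')['pixels'].astype(int);prev=a
for i in range(4):
    c=bot.capture('scene')['pixels'].astype(int);d=np.abs(c-prev)[120:230,180:270].max(2);print((d>40).sum());prev=c
    for _ in range(2):bot.capture('top')
E
```

```text
0
0
0
0
```

```bash
python3 -c "
from plant import bot
print(bot.finish_job())"
```

```text
the job is handed in; nothing more can be done
None
```

The job is handed in at about 43 s of the allowed 72 s: the three slabs are stacked largest to smallest in the cradle. It hangs by its bail rod in both hook seats, clear of the bench and still in the last camera frames; no verdict was returned.

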